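Centre the finial on the gate post cap

ROBOT

A 7-joint arm with a two-finger parallel gripper is mounted at the origin on the work surface. World frame = base frame: x ahead of the robot, y to its left, z up, the work surface at z = 0. Lengths are in m, angles in rad, forces in N, time in s.
With the tool pointing down it reaches from about 0.35 to 0.9 m from the base axis. Payload 7.2 kg.
Tool frame: the origin (TCP) lies between the finger pads; the fingertips stand ctrl.tips_ahead ahead of it and the grasp point (between the pads) lies 6 mm ahead of it (ctrl.tips_ahead is the distance from the TCP to the fingertips, in m); z points along the fingers, x is the direction in which the jaws open and shut, and the axes are right-handed (so a half turn about z gives the same grasp; the last joint's range is limited). The gripper opens to 85 mm and grips with 20 to 120 N. Pads are 22 mm wide; open, the fingers measure 114 mm over their backs; the gripper's body (76 mm by 85 mm) begins 54 mm behind the grasp point. The pads swing forward as they close: fully open they stand 13 mm farther back than shut.
Start: joints at [1.033, 0.411, -0.013, 1.596, 0.006, 1.134, -0.082], TCP at [0.283, -0.557, 0.256] pointing down, gripper open.
Joint ranges: [-2.95, 2.95], [-0.29, 1.99], [-1.47, 1.44], [0.14, 2.54], [-1.03, 4.17], [0.13, 1.85], [-2.86, 2.86]. Speed limits (rad/s): [2.39, 2.39, 3.01, 3.01, 3.14, 3.14, 3.14].

INTERFACE

Orientations are given as a 3x3 rotation matrix whose columns are the frame's x, y, z axes.
In Python, from workcell import ctrl gives the robot as it stands. The module is installed in compiled form; this text tells all that it offers.
- The arm moves only by the tool apply_moves, never from a script. Its argument "commands" is text: rows parted by semicolons, each of 5 numbers parted by spaces: the shift along the tool's x, y, z in units of 30 mm (1.0 is 30 mm), then the turn about the tool's z in units of 5 degrees (1.0 is 5 degrees), then the closure, from -1 (fully open) to 1 (shut). A call has exactly 8 rows; each row shifts and turns the commanded pose from where the row before left it, along the tool's axes as they then stand; what a row does not reach is not made up. A row lasts 1/12 s, in which the tool goes at most 41.7 mm and 7.16 degrees, less where a joint would pass 70% of its speed; a pose out of reach is approached as far as the arm can. A call is refused whole if a number of a shift passes 1 or a number of a turn 1, either way. A call with a gripper value outside its range is refused whole. The fingers move at their own pace and stop on an object; "grip_force" is the grip in N (left out, the last holds). Time passes only in rows, so rows that do not move let the fingers close, or fill a call up. It gives the time, the measured TCP pose, the force and the opening at its end, in the units of the state.
- ctrl.sense(): the state, without advancing time (a new reading comes with each control period).
- ctrl.grab_frame(name): name is "scene" or "top"; returns the picture (420x560x3 uint8, blue, green, red); there is no depth.
- ctrl.camera_info(name): a dict with "vfov" (degrees; the focal length in pixels is half the picture's height over the tangent of half this angle, whatever the lens; pixels are square), "cx", "cy" (the principal point, pixels), "dist_coeffs" ([k1, k2, p1, p2, k3] as OpenCV has them; the pictures are not rectified), "rvec" (rotation vector, rad) and "tvec" (3), from world to camera coordinates, as OpenCV has them. Camera axes: x right, y down, z forward; pixel columns grow to the right and rows downward; lengths in m; the calibration is good to about 2 mm. A picture is of the moment at which its call begins. camera_info takes no time and is no camera call.
- ctrl.job_done(): hands the job in, once; it reports no verdict.
The state is a dict: "time_s": time; "qpos": joint angles; "joint_velocities": joint speeds; "effort": joint torques, N m; "tool_pos": TCP position; "orientation": TCP orientation; "force": force on the tool from outside, world axes, zero at the start; "wrist_torque": the same for the moment, N m; "finger_gap": finger opening in m.
Only numpy, scipy, OpenCV 4.12 (cv2) and the standard library are available. Lean on these libraries where they do the work, as an engineer would, in place of code of your own. Each camera call takes 0.05 s, during which the arm holds its last target. There are 200 camera calls.

TASK

The small metal finial standing off-centre on the cap of the bolted-down gate post has to be centred before it is tacked on. Nudge it with light taps of the fingertips until an even rim of the round cap shows all round its foot, and leave it standing upright there; it is wobbly, so do not pinch it, lift it, push it hard, tip it over or knock it off. Leave the other things on the bench alone.

Things in the scene. Friction and masses are not known exactly. Their poses are not given: they have to be found in the camera images.
- post_top (a point): Centre of the top face of the fixed gate post's round cap, over which the finial must be centred. Cap: flat dark steel disc, 76 mm diameter, 8 mm thick, top 100 mm above the bench, on a green square tube 60 mm wide, with a bolted bare-steel flange plate 120 x 120 x 8 mm at its foot. z up, x and y square to the tube's sides.
- finial: Bare-metal turned finial, 58 mm tall, 0.15-0.31 kg, standing 12 to 20 mm off the cap's centre, any direction. Origin: centre of its underside, z up. Straight-sided foot flange, 40 mm diameter, 4 to 12 mm above the underside: slides if pushed there. Underside bevelled to a flat seat 24 mm across, so it rocks. Neck 16 mm at height 22, knob 32 mm diameter at height 41: pushed there it rocks or tips.
- spare: A second finial, identical in shape and size, standing on the bench top to one side of the post; not part of the job, leave it alone. Origin at the centre of its underside.
- tin: Closed metal tin, 66 mm in diameter, 75 mm tall, standing on the bench on the other side of the post; leave it alone. Origin at the centre of its underside.
- bar: Square aluminium tube 40 x 40 mm, 220 mm long (along its y), with four bolts standing up out of its top to 59 mm above the bench, lying beyond the post; leave it alone. Origin at the centre of its underside.
- wrench: Steel wrench about 180 mm long lying flat on the bench, off to the robot's right (-y); leave it alone. Long axis along its x.
Things that resemble listed ones, but are neither listed nor needed, are in the scene too. Leave any orange or yellow look-alike of the finial alone.

How it is judged:
By the outcome, as a careful person would: the job done as asked, in the order asked, and still so for the second after the job is handed in, with the robot touching nothing.
It also fails if it takes over 51 s, if anything falls off the work surface, if the arm or the gripper's body presses on something with over 40 N, if the wrist force passes 120 N, or if a joint passes its speed limit or range.

## Working session

There is one attempt and no reset: what is moved stays moved. The work goes in short steps, Python scripts to look and compute and a tool call to move; the robot and the scene stay as the last step left them, time stands still between calls to the robot, and variables do not carry over. Pictures are saved under pics/ and viewed, on a budget of 10 in all, crops included, one or two more only if the job needs it, and the job is handed in when it is done.

Besides the shell and the picture viewer there is one more tool, called after ">>>" as a command line: name --argument value ..., lists and objects as JSON in quotes. apply_moves: Moves the arm, as the interface text tells. Its arguments: {"type":"object","properties":{"commands":{"type":"string"},"grip_force":{"type":"number"}},"required":["commands"]}

```bash
mkdir -p pics; python3 - <<'E'
from workcell import ctrl
import cv2
for n in("scene","top"):
    cv2.imwrite(f"pics/{n}0.png",ctrl.grab_frame(n)); print(n,ctrl.camera_info(n))
s=ctrl.sense(); print({k:s[k] for k in("time_s","tool_pos","orientation","force","finger_gap")},ctrl.tips_ahead)
E
```

```text
scene {'vfov': 54.71173009432045, 'cx': 284.12394159183816, 'cy': 205.3682637935807, 'dist_coeffs': array([0.01499132, 0.        , 0.        , 0.        , 0.        ]), 'rvec': array([ 0.72525446,  2.55844436, -1.16885023]), 'tvec': array([ 0.57801074, -0.09461916,  1.1573067 ])}
top {'vfov': 46.894030659181354, 'cx': 280.89828525936446, 'cy': 209.65282513201328, 'dist_coeffs': array([-0.05525471,  0.        ,  0.        ,  0.        ,  0.        ]), 'rvec': array([ 2.14718047, -2.17275523,  0.1378691 ]), 'tvec': array([-0.06682428,  0.61216074,  1.05156617])}
{'time_s': 0.1, 'tool_pos': array([ 0.28270856, -0.55693372,  0.25553544]), 'orientation': array([[ 4.52733489e-01, -8.91645572e-01, -7.49873655e-04],
       [-8.91644678e-01, -4.52734100e-01,  1.26598217e-03],
       [-1.46830077e-03,  9.54683273e-05, -9.99998917e-01]]), 'force': array([-0.39680768, -0.19571592, -0.23970993]), 'finger_gap': 0.08540615672485286} 0.025
```

View pics/scene0.png

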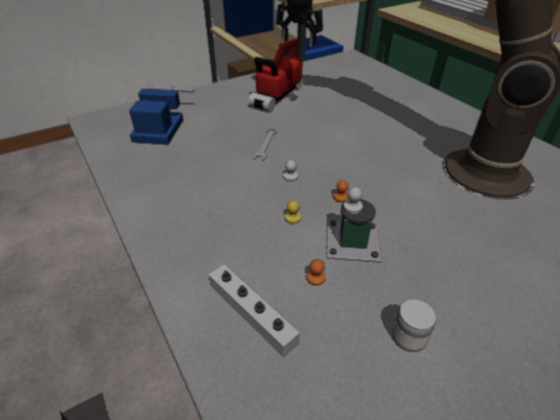

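View pics/top0.png

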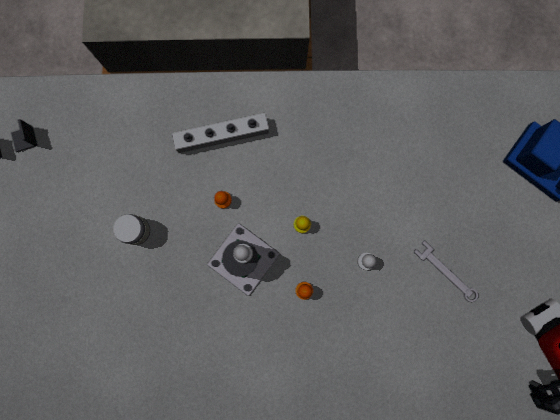

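Scene: post cap at about (357,210), white finial knob at (355,193). Top: cap at about (240,258), knob at (242,253). The spare is at (369,261), with orange and yellow decoys around the post. Next I'll enlarge both post regions.

```bash
cat > h.py <<'E'
import numpy as np, cv2
from workcell import ctrl
def cam(n):
    i=ctrl.camera_info(n); f=210/np.tan(np.radians(i["vfov"]/2))
    return np.array([[f,0,i["cx"]],[0,f,i["cy"]],[0,0,1]]),i["dist_coeffs"],i["rvec"],i["tvec"]
def ray(n,uv):
    K,d,r,t=cam(n); R=cv2.Rodrigues(r)[0]
    p=cv2.undistortPoints(np.float64(uv).reshape(-1,1,2),K,d)[:,0]
    return -R.T@t, np.c_[p,np.ones(len(p))]@R
def onplane(n,uv,z):
    c,v=ray(n,uv); return (c+v*((z-c[2])/v[:,2])[:,None])[:,:2]
def proj(n,P):
    K,d,r,t=cam(n); return cv2.projectPoints(np.float64(P).reshape(-1,1,3),r,t,K,d)[0][:,0]
def crops(name,im,sc=(310,170,90,75),tp=(195,215,90,75)):
    o=[]
    for n,(x,y,w,h) in(("scene",sc),("top",tp)):
        o.append(cv2.resize(im[n][y:y+h,x:x+w],(400,int(400*h/w)),interpolation=cv2.INTER_CUBIC))
    o=np.hstack(o); cv2.imwrite(name,np.uint8(255*(o/255.)**.6))
E
python3 - <<'E'
from h import *
im={n:cv2.imread(f"pics/{n}0.png") for n in("scene","top")}
crops("pics/c0.png",im)
E
```

```text
(no output)
```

View pics/c0.png

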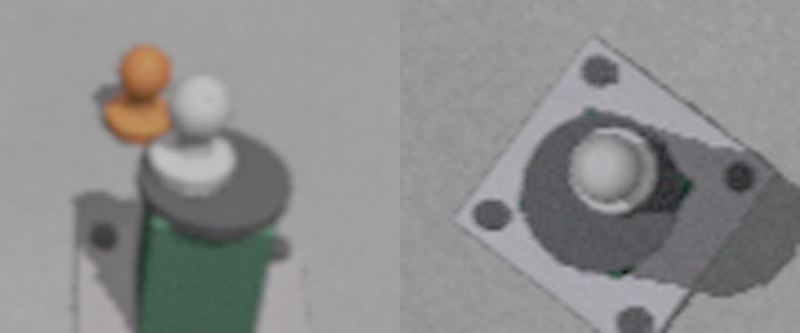

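```bash
cat >> h.py <<'E'
from scipy.optimize import least_squares
def circ(n,im,c,R,z,sign,win=.008,ang=None,it=4):
    """edge points along radial lines of a level circle (sign +1: brighter outside), robust fit with known R"""
    g=cv2.cvtColor(im,cv2.COLOR_BGR2GRAY).astype(np.float32); g=cv2.GaussianBlur(g,(0,0),.6)
    c=np.array(c,float); a=np.radians(np.arange(0,360,4) if ang is None else ang)
    for k in range(it):
        r=np.arange(R-win,R+win,.0002)
        P=np.stack([c[0]+np.outer(np.cos(a),r),c[1]+np.outer(np.sin(a),r),np.full((len(a),len(r)),z)],-1)
        m=proj(n,P).astype(np.float32).reshape(len(a),len(r),2)
        G=np.gradient(cv2.remap(g,m[...,0],m[...,1],cv2.INTER_CUBIC),axis=1)*sign
        j=G.argmax(1); ok=(G.max(1)>.45*np.percentile(G.max(1),80))&(j>2)&(j<len(r)-3)
        E=np.c_[c[0]+np.cos(a)*r[j],c[1]+np.sin(a)*r[j]][ok]
        s=least_squares(lambda x:np.hypot(*(E-x).T)-R,c,loss="soft_l1",f_scale=.0007)
        c=s.x
    res=np.hypot(*(E-c).T)-R
    return c,len(E),np.median(np.abs(res)),np.median(res),np.degrees(a[ok]).astype(int)
E
python3 - <<'E'
from h import *
im={n:cv2.imread(f"pics/{n}0.png") for n in("scene","top")}
g={"scene":[(357.5,210),(353,205)],"top":[(240.9,258.2),(242.5,253.3)]}
for n in g:
    c=onplane(n,[g[n][0]],.1)[0]; f=onplane(n,[g[n][1]],.112)[0]; print(n,"guess",c,f)
    print(" cap",*circ(n,im[n],c,.038,.1,1))
    print(" foot top rim",*circ(n,im[n],f,.02,.112,-1,win=.005))
    print(" foot low rim",*circ(n,im[n],f,.02,.104,-1,win=.005))
# knob by two rays
c1,v1=ray("scene",[(310+200/4.444,170+106/4.444)]);c2,v2=ray("top",[(195+206/4.444,215+168/4.444)])
A=np.c_[v1[0],-v2[0]];t=np.linalg.lstsq(A,c2-c1,rcond=None)[0];print("knob",c1+v1[0]*t[0],c2+v2[0]*t[1])
# others
print("corner plate",onplane("top",np.c_[[597,775,0+456,680],[37,180,218,0]][:3]/4.444*1.+np.array([195-90,215]),.008))
for k,uv,z in(("spare",(369,262),.02),("orange1",(223,200),.02),("orange2",(305,291),.02),("yellow",(303,225),.02),("tin",(129,229),.075)):print(k,onplane("top",[uv],z)[0])
print("cams",ray("scene",[(0,0)])[0],ray("top",[(0,0)])[0])
E
```

```text
scene guess [0.50507228 0.01616236] [0.51294649 0.00831435]
 cap [0.50428162 0.01581699] 57 0.001169277614257995 0.0004213216134596534 [ 88  92  96 100 104 108 112 116 119 124 128 132 136 140 144 148 152 156
 160 164 168 172 176 180 184 188 192 196 200 204 208 212 216 220 224 228
 232 236 239 244 248 296 300 304 308 312 316 320 324 328 332 336 340 344
 348 352 356]
 foot top rim [0.51234408 0.00735981] 57 0.0006305334954937077 -5.268506650887503e-05 [  0   4   8  12  16  20  24  28  32  36  40  44  68  72  80  84  88  92
  96 100 104 108 112 116 119 124 128 132 136 140 144 148 152 156 160 164
 168 172 176 180 184 188 300 304 308 312 316 320 324 328 332 336 340 344
 348 352 356]
 foot low rim [0.50577741 0.00077111] 58 0.0005742516468999221 0.00023403685405836046 [  0   4   8  12  16  20  24  28  32  36  40  44  68  72  80  84  88  92
  96 100 104 108 112 116 119 124 128 132 136 140 144 148 152 156 160 164
 168 172 176 180 184 188 296 300 304 308 312 316 320 324 328 332 336 340
 344 348 352 356]
top guess [0.50209932 0.01132236] [0.51189828 0.00703634]
 cap [0.50248385 0.01355348] 74 
[... 956 characters left out ...]

  72  76  80  84  88  92  96 100 104 108 112 116 119 124 128 132 136 140
 144 148 152 156 160 164 168 172 176 180 184 188 192 196 200 204 208 212
 216 220 224 228 232 236 239 244 248 252 256 260 264 268 272 276 280 284
 288 292 296 300 304 308 312 316 320 324 328 332 336 340 344 348 352 356]
knob [0.51146383 0.0075476  0.14166128] [0.51191328 0.00711871 0.14164388]
corner plate [[ 0.58438146  0.02191798]
 [ 0.50943116 -0.06950626]
 [ 0.49179314  0.09462852]]
spare [ 0.49180947 -0.2721664 ]
orange1 [0.63737771 0.0583525 ]
orange2 [ 0.4289294  -0.12603678]
yellow [ 0.57770755 -0.12409996]
tin [0.56823332 0.25645197]
cams [0.99134069 0.48863166 0.67888934] [ 0.4776953  -0.06839671  1.1189847 ]
```

```bash
python3 - <<'E'
from h import *
im={n:cv2.imread(f"pics/{n}0.png") for n in("scene","top")}
for lo,hi in((0,200),(20,180),(-10,190)): print("top cap",*circ("top",im["top"],(.5025,.0135),.038,.1,1,win=.006,ang=np.arange(lo,hi,4))[:4])
for lo,hi in((140,250),(100,300),(120,240)): print("scene cap",*circ("scene",im["scene"],(.504,.0155),.038,.1,1,win=.006,ang=np.arange(lo,hi,4))[:4])
g=cv2.cvtColor(im["top"],cv2.COLOR_BGR2GRAY)
p=np.float32([(240,223.5),(279.5,255.5),(208,264),(250,295)]).reshape(-1,1,2)
cv2.cornerSubPix(g,p,(4,4),(-1,-1),(3,50,.01)); P=onplane("top",p,.008); print(p[:,0],P,P.mean(0),[np.hypot(*(P[a]-P[b])) for a,b in((0,1),(0,2),(1,2),(0,3))])
E
```

```text
top cap [0.5025403  0.01358454] 50 0.0005726470964993319 0.00014375835438724255
top cap [0.5027426  0.01357973] 40 0.0004295700660389319 -2.2618187189835104e-05
top cap [0.50271515 0.01368454] 50 0.0005043663100557164 -0.00011459743070659986
scene cap [0.50395309 0.01463744] 28 0.0008550685161252541 -8.038707863354533e-05
scene cap [0.50370547 0.01514266] 40 0.0010217185999921961 0.00020252131597992343
scene cap [0.50341284 0.01403105] 30 0.0005833553183953143 -2.60906562620615e-05
[[239.25603 225.99707]
 [280.58255 253.91043]
 [209.79106 262.68344]
 [250.      295.     ]] [[ 0.57820632  0.02211913]
 [ 0.51303211 -0.07227068]
 [ 0.49486012  0.08965259]
 [ 0.42092978 -0.00184509]] [0.50175708 0.00941399] [np.float64(0.11470445723215913), np.float64(0.10727235672909632), np.float64(0.16293976400765578), np.float64(0.15909177601124352)]
```

Top view: cap centre (0.5026, 0.0136), foot (0.513, 0.0075). The scene view agrees within about 1 mm, and the knob triangulates to z = 0.142 (0.141 expected). The required shift is about (-10, +6.4) mm. I'll straddle the finial with the jaws about 60 mm apart and the tool x axis along that direction, then tap the foot with one pad.

>>> apply_moves --commands "0 0 0 -0.7 -0.4;0 0 0 -0.7 -0.4;0 0 0 -0.7 -0.4;0 0 0 -0.7 -0.4;0 0 0 -0.7 -0.4;0 0 0 -0.7 -0.4;0 0 0 -0.7 -0.4;0 0 0 -0.7 -0.4" --grip_force 20

```text
time_s: 0.77
tool_pos: [0.2827, -0.557, 0.2558]
orientation: [[0.82, -0.572, -0.001], [-0.572, -0.82, 0.001], [-0.001, -0.0, -1.0]]
force: [-0.0, 0.2, 0.0]
finger_gap: 0.0592
```

```bash
cat >> h.py <<'E'
def togo(x,y,z):
    s=ctrl.sense(); R=s["orientation"]; d=np.array([x,y,z])-s["tool_pos"]
    print("t",s["time_s"],"pos",s["tool_pos"].round(4),"xang",np.degrees(np.arctan2(R[1,0],R[0,0])).round(2),"gap",round(s["finger_gap"],4),"F",s["force"].round(2),"tips",ctrl.tips_ahead,"units to go",(R.T@d/.03).round(3))
E
python3 -c "
from h import *
togo(.512,.0075,.256)"
```

```text
t 0.7667 pos [ 0.2827 -0.557   0.2558] xang -34.91 gap 0.0592 F [-0.02  0.23  0.  ] tips 0.025 units to go [-4.5030e+00 -1.9805e+01  4.0000e-03]
```

>>> apply_moves --commands "-0.19 -0.83 0 0 -0.4;-0.19 -0.83 0 0 -0.4;-0.19 -0.83 0 0 -0.4;-0.19 -0.83 0 0 -0.4;-0.19 -0.83 0 0 -0.4;-0.19 -0.83 0 0 -0.4;-0.19 -0.83 0 0 -0.4;-0.19 -0.83 0 0 -0.4"

```text
time_s: 1.43
tool_pos: [0.3602, -0.3668, 0.256]
orientation: [[0.818, -0.575, -0.0], [-0.575, -0.818, 0.0], [-0.001, 0.0, -1.0]]
force: [0.0, 0.4, 0.4]
finger_gap: 0.0598
```

>>> apply_moves --commands "-0.19 -0.83 0 0 -0.4;-0.19 -0.83 0 0 -0.4;-0.19 -0.83 0 0 -0.4;-0.19 -0.83 0 0 -0.4;-0.19 -0.83 0 0 -0.4;-0.19 -0.83 0 0 -0.4;-0.19 -0.83 0 0 -0.4;-0.19 -0.83 0 0 -0.4"

```text
time_s: 2.1
tool_pos: [0.4373, -0.1776, 0.2561]
orientation: [[0.818, -0.575, -0.0], [-0.575, -0.818, 0.0], [-0.0, 0.0, -1.0]]
force: [-0.2, -0.3, -0.1]
finger_gap: 0.0596
```

>>> apply_moves --commands "-0.19 -0.83 0 0 -0.4;-0.19 -0.83 0 0 -0.4;-0.19 -0.83 0 0 -0.4;-0.19 -0.83 0 0 -0.4;-0.19 -0.83 0 0 -0.4;-0.15 -0.6 0 0 -0.4;0 0 0 0 -0.4;0 0 0 0 -0.4"

```text
time_s: 2.77
tool_pos: [0.4921, -0.0424, 0.2559]
orientation: [[0.82, -0.573, -0.001], [-0.573, -0.82, 0.0], [-0.001, 0.0, -1.0]]
force: [-0.0, -0.4, -0.0]
finger_gap: 0.06
```

```bash
python3 - <<'E'
from h import *
togo(.5125,.0075,.2)
i={"scene":ctrl.grab_frame("scene"),"top":ctrl.grab_frame("top")}
for n in i: cv2.imwrite(f"pics/{n}1.png",i[n])
crops("pics/c1.png",i,sc=(275,110,150,125),tp=(150,180,150,125))
s=ctrl.sense();T=s["tool_pos"];R=s["orientation"]
for dx in(-.03,.03): # expected lower inner pad corners
    print(dx,[proj("scene",T+R@np.array([dx,dy,h]))[0].round(1).tolist() for dy in(-.011,.011) for h in (.025,.015)])
E
```

```text
t 2.7667 pos [ 0.4921 -0.0424  0.2559] xang -34.94 gap 0.06 F [-0.04 -0.38 -0.02] tips 0.025 units to go [-0.393 -1.752  1.865]
-0.03 [[366.9, 146.9], [367.6, 142.7], [365.9, 141.1], [366.6, 136.9]]
0.03 [[337.3, 145.8], [337.8, 141.6], [336.9, 140.1], [337.3, 135.9]]
```

View pics/c1.png

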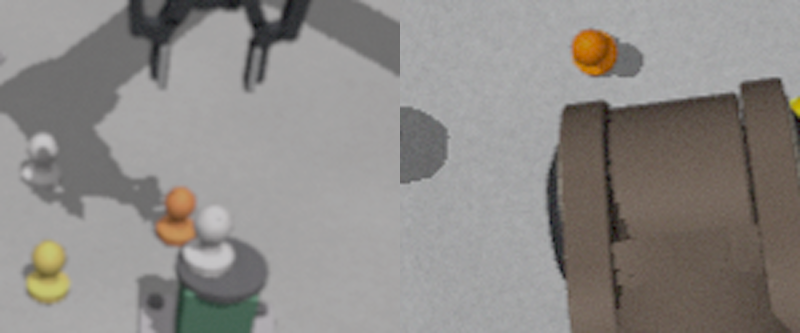

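Scene: the fingertips' lower ends are at about (335,143) and (369,144), roughly 7 mm higher than tips_ahead = 25 mm predicts. That fits the swing-back of part-open jaws. The arm hides the post in the top view. I'll move over the finial and part way down.

>>> apply_moves --commands "-0.15 -0.65 0 0 -0.4;-0.15 -0.65 0 0 -0.4;-0.09 -0.45 0 0 -0.4;0 0 0.5 0 -0.4;0 0 0.5 0 -0.4;0 0 0.5 0 -0.4;0 0 0.5 0 -0.4;0 0 0 0 -0.4"

```text
time_s: 3.53
tool_pos: [0.5109, 0.0046, 0.1937]
orientation: [[0.817, -0.576, -0.005], [-0.576, -0.817, -0.001], [-0.003, 0.003, -1.0]]
force: [-0.8, -1.1, -1.0]
finger_gap: 0.0596
```

```bash
python3 - <<'E'
from h import *
togo(.5125,.0075,.15)
i={"scene":ctrl.grab_frame("scene"),"top":ctrl.grab_frame("top")}
for n in i: cv2.imwrite(f"pics/{n}2.png",i[n])
crops("pics/c2.png",i,sc=(310,140,90,75))
s=ctrl.sense();T=s["tool_pos"];R=s["orientation"]
for dx in(-.03,.03):
    print(dx,[((proj("scene",T+R@np.array([dx,dy,h]))[0]-[310,140])*4.444).round(1).tolist() for dy in(-.011,.011) for h in (.025,.015)])
E
```

```text
t 3.5333 pos [0.5109 0.0046 0.1937] xang -35.2 gap 0.0596 F [-0.84 -1.11 -0.99] tips 0.025 units to go [-0.008 -0.113  1.455]
-0.03 [[271.0, 205.2], [274.3, 187.8], [266.1, 176.1], [269.2, 158.8]]
0.03 [[139.2, 199.8], [141.4, 182.4], [136.9, 170.9], [139.0, 153.6]]
```

View pics/c2.png

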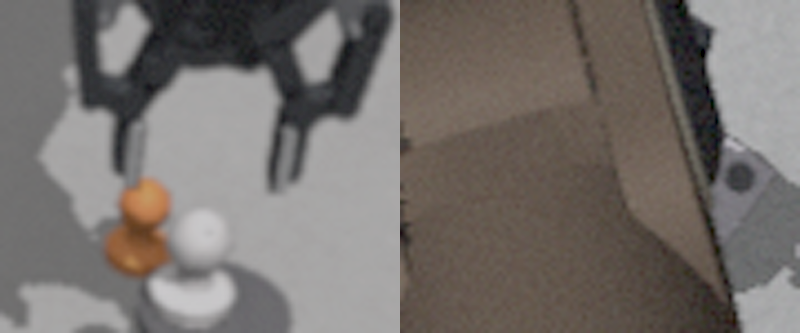

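The pad ends sit about 9 mm above the prediction, so the tips are about 16 mm ahead of the TCP at this gap. The jaws straddle the knob with room to spare on both sides. Lowering further to just above foot level.

>>> apply_moves --commands "0 -0.11 0.25 0 -0.4;0 0 0.35 0 -0.4;0 0 0.35 0 -0.4;0 0 0.35 0 -0.4;0 0 0.35 0 -0.4;0 0 0.35 0 -0.4;0 0 0.2 0 -0.4;0 0 0 0 -0.4"

```text
time_s: 4.3
tool_pos: [0.5137, 0.0091, 0.1285]
orientation: [[0.818, -0.575, -0.003], [-0.575, -0.818, 0.0], [-0.002, 0.002, -1.0]]
force: [0.2, -0.8, -0.7]
finger_gap: 0.0596
```

```bash
python3 - <<'E'
from h import *
togo(.5125,.0075,.123)
i={"scene":ctrl.grab_frame("scene")}
i["top"]=i["scene"]
cv2.imwrite(f"pics/scene3.png",i["scene"])
crops("pics/c3.png",i,sc=(310,140,90,75),tp=(335,175,48,40))
s=ctrl.sense();T=s["tool_pos"];R=s["orientation"]
for dx in(-.03,.03):
    print(dx,[((proj("scene",T+R@np.array([dx,dy,h]))[0]-[310,140])*4.444).round(1).tolist() for dy in(-.011,.011) for h in (.025,.015)])
print("foot top rim",*circ("scene",i["scene"],(.5123,.0074),.02,.112,-1,win=.005)[:4])
E
```

```text
t 4.3 pos [0.5137 0.0091 0.1285] xang -35.07 gap 0.0596 F [ 0.25 -0.77 -0.66] tips 0.025 units to go [-0.003  0.066  0.183]
-0.03 [[253.0, 320.3], [255.9, 304.6], [248.5, 290.4], [251.4, 274.8]]
0.03 [[127.4, 315.0], [129.4, 299.3], [125.3, 285.3], [127.2, 269.7]]
foot top rim [0.51229178 0.00723152] 54 0.0005532766351503144 -0.0001517964577309426
```

View pics/c3.png

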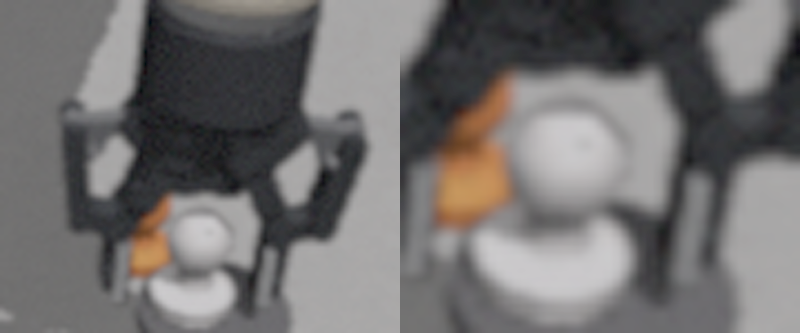

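Tips are now at about z = 0.1125, and the jaws are centred with about 8–9 mm clear on each side. Lowering 5 mm to foot-flange height, then creeping the outer pad in.

>>> apply_moves --commands "0 0.05 0.09 0 -0.4;0 0 0.09 0 -0.4;0 0 0 0 -0.4;-0.06 0 0 0 -0.4;-0.06 0 0 0 -0.4;-0.06 0 0 0 -0.4;-0.04 0 0 0 -0.4;0 0 0 0 -0.4"

```text
time_s: 5.02
tool_pos: [0.5082, 0.0119, 0.125]
orientation: [[0.819, -0.574, 0.0], [-0.574, -0.819, -0.0], [0.0, -0.0, -1.0]]
force: [-0.2, 0.1, -0.7]
finger_gap: 0.0599
```

```bash
cat >> h.py <<'E'
def look(k,f,c=(.5036,.0144)):
    im=ctrl.grab_frame("scene"); cv2.imwrite(f"pics/scene{k}.png",im)
    r=circ("scene",im,f,.02,.112,-1,win=.005); print("foot",r[0].round(4),r[1],r[2].round(5),r[3].round(5),"foot-cap mm",((r[0]-c)*1e3).round(2))
    kn=None; return im
E
python3 -c "
from h import *
togo(.5125,.0075,.123); look(4,(.5123,.0074))"
```

```text
t 5.0167 pos [0.5082 0.0119 0.125 ] xang -35.06 gap 0.0599 F [-0.21  0.05 -0.68] tips 0.025 units to go [0.202 0.038 0.067]
foot [0.5125 0.0072] 54 0.00064 8e-05 foot-cap mm [ 8.93 -7.24]
```

>>> apply_moves --commands "0 0 0.05 0 -0.4;-0.04 0 0 0 -0.4;-0.04 0 0 0 -0.4;-0.04 0 0 0 -0.4;-0.03 0 0 0 -0.4;-0.03 0 0 0 -0.4;-0.03 0 0 0 -0.4;0 0 0 0 -0.4"

```text
time_s: 5.73
tool_pos: [0.5033, 0.0153, 0.1235]
orientation: [[0.818, -0.575, 0.0], [-0.575, -0.818, -0.0], [0.0, -0.0, -1.0]]
force: [0.4, 0.4, 0.8]
finger_gap: 0.0597
```

```bash
python3 -c "
from h import *
togo(.5125,.0075,.123); look(5,(.5123,.0074))"
```

```text
t 5.7333 pos [0.5033 0.0153 0.1235] xang -35.08 gap 0.0597 F [0.44 0.36 0.79] tips 0.025 units to go [0.402 0.037 0.015]
foot [0.5121 0.0078] 60 0.00056 -0.00017 foot-cap mm [ 8.5  -6.62]
```

>>> apply_moves --commands "-0.03 0 0 0 -0.4;-0.03 0 0 0 -0.4;-0.03 0 0 0 -0.4;-0.03 0 0 0 -0.4;-0.03 0 0 0 -0.4;-0.03 0 0 0 -0.4;0 0 0 0 -0.4;0 0 0 0 -0.4"

```text
time_s: 6.45
tool_pos: [0.4988, 0.0185, 0.1234]
orientation: [[0.818, -0.575, -0.0], [-0.575, -0.818, 0.0], [-0.0, 0.0, -1.0]]
force: [0.7, -0.5, 0.8]
finger_gap: 0.0593
```

```bash
python3 - <<'E'
from h import *
togo(.5125,.0075,.123); im=look(6,(.5095,.0095))
crops("pics/c6.png",{"scene":im,"top":im},sc=(310,140,90,75),tp=(335,175,48,40))
E
```

```text
t 6.45 pos [0.4988 0.0185 0.1234] xang -35.07 gap 0.0593 F [ 0.68 -0.47  0.8 ] tips 0.025 units to go [0.586 0.037 0.014]
foot [0.5069 0.0103] 59 0.00064 -0.00039 foot-cap mm [ 3.32 -4.08]
```

View pics/c6.png

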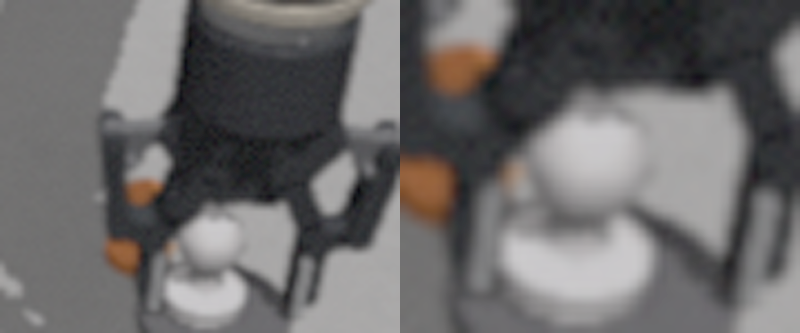

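The foot touches the left pad, and the finial is upright and sliding. About 5.5 mm remain, so I'll push 4.5 mm more, back off, lift clear and measure with both cameras.

>>> apply_moves --commands "-0.03 0 0 0 -0.4;-0.03 0 0 0 -0.4;-0.03 0 0 0 -0.4;-0.03 0 0 0 -0.4;-0.03 0 0 0 -0.4;0 0 0 0 -0.4;0.1 0 0 0 -0.4;0.2 0 0 0 -0.4"

```text
time_s: 7.17
tool_pos: [0.502, 0.0161, 0.1233]
orientation: [[0.819, -0.574, -0.001], [-0.574, -0.819, 0.0], [-0.001, 0.001, -1.0]]
force: [-0.3, 0.3, -0.4]
finger_gap: 0.0598
```

>>> apply_moves --commands "0 0 -0.2 0 -0.4;0 0 -0.5 0 -0.4;0 0 -0.7 0 -0.4;0 0 -0.7 0 -0.4;0 0 -0.5 0 -0.4;0 0.7 0 0 -0.4;0 0.9 0 0 -0.4;0 0.9 0 0 -0.4"

```text
time_s: 7.83
tool_pos: [0.4592, -0.0458, 0.202]
orientation: [[0.819, -0.574, 0.001], [-0.574, -0.819, 0.0], [0.0, -0.001, -1.0]]
force: [-0.7, -1.4, 0.1]
finger_gap: 0.0602
```

>>> apply_moves --commands "0 0.9 0 0 -0.4;0 0.9 0 0 -0.4;0 0.9 0 0 -0.4;0 0.9 0 0 -0.4;0 0.9 0 0 -0.4;0 0 0 0 -0.4;0 0 0 0 -0.4;0 0 0 0 -0.4"

```text
time_s: 8.5
tool_pos: [0.3823, -0.1558, 0.2018]
orientation: [[0.818, -0.575, 0.001], [-0.575, -0.818, 0.0], [0.001, -0.001, -1.0]]
force: [0.7, 0.1, -0.0]
finger_gap: 0.0598
```

```bash
cat >> h.py <<'E'
def both(k,f):
    i={"scene":ctrl.grab_frame("scene"),"top":ctrl.grab_frame("top")}
    for n in i:
        cv2.imwrite(f"pics/{n}{k}.png",i[n])
        A=np.arange(20,180,4) if n=="top" else np.arange(130,245,4)
        c0=(.5026,.0136) if n=="top" else (.5036,.0144)
        c=circ(n,i[n],c0,.038,.1,1,win=.006,ang=A); r=circ(n,i[n],f,.02,.112,-1,win=.006)
        print(n,"cap",c[0].round(4),c[1],"foot",r[0].round(4),r[1],r[2].round(5),r[3].round(5),"foot-cap",((r[0]-c[0])*1e3).round(2),"vs first cap",((r[0]-c0)*1e3).round(2))
    return i
E
python3 - <<'E'
from h import *
togo(.504,.013,.123); i=both(7,(.504,.0125)); crops("pics/c7.png",i)
E
```

```text
t 8.5 pos [ 0.3823 -0.1558  0.2018] xang -35.1 gap 0.0598 F [ 0.73  0.1  -0.05] tips 0.025 units to go [ 0.083 -6.934  2.63 ]
scene cap [0.5034 0.0136] 25 foot [0.5039 0.0121] 61 0.00063 0.0002 foot-cap [ 0.56 -1.52] vs first cap [ 0.33 -2.27]
top cap [0.5027 0.0135] 40 foot [0.5041 0.0122] 90 0.0004 -1e-05 foot-cap [ 1.46 -1.23] vs first cap [ 1.54 -1.37]
```

View pics/c7.png

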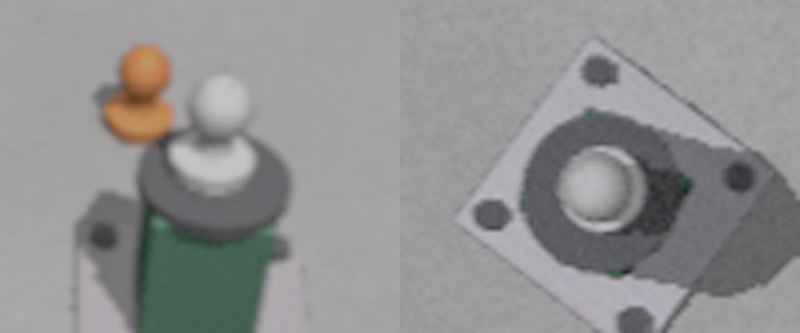

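Finial upright with only a slight offset left: about (1.4, -1.3) mm in the top view and (0.6, -1.5) in the scene view. I'll check the cap centre independently before a last tap.

```bash
python3 - <<'E'
from h import *
im=cv2.imread("pics/top7.png")
for R in(.0375,.038,.0385):
  for a in (np.arange(0,360,4),np.arange(20,180,4),np.r_[330:390:4,150:210:4]): 
    r=circ("top",im,(.5026,.0136),R,.1,1,win=.006,ang=a); print(R,r[0].round(4),r[1],r[2].round(5),r[3].round(5))
# bolts: dark blob centroids ; tube corners: greenish
g=cv2.resize(cv2.cvtColor(im,cv2.COLOR_BGR2GRAY),None,fx=8,fy=8,interpolation=cv2.INTER_CUBIC)
B=[]
for u,v in((600,71),(740,177),(490,214),(635,322)):
    x,y=195+(u-400)/4.444,215+v/4.444; w=g[int((y-6)*8):int((y+6)*8),int((x-6)*8):int((x+6)*8)]
    t,m=cv2.threshold(w,0,255,cv2.THRESH_BINARY_INV+cv2.THRESH_OTSU)
    n,l,st,ce=cv2.connectedComponentsWithStats(m); k=l[48,48]; c=ce[k]
    B.append([(int((x-6)*8)+c[0]+.5)/8-.5,(int((y-6)*8)+c[1]+.5)/8-.5]); print(k,st[k],B[-1])
P=onplane("top",B,.011);print(P.round(4),P.mean(0),(P[0]+P[3])/2,(P[1]+P[2])/2)
f=im.astype(int); m=(f[...,1]-f[...,2]>8)&(f[...,1]-f[...,0]>0); m[:235]&=m[:235]; ys,xs=np.nonzero(m[230:290,215:265]); print(sorted(zip(xs+215,ys+230)))
E
```

```text
0.0375 [0.5026 0.0138] 67 0.0005 0.00044
0.0375 [0.5025 0.0142] 40 0.00037 3e-05
0.0375 [0.5025 0.0136] 29 0.00066 0.00063
0.038 [0.5026 0.0134] 67 0.00058 0.00014
0.038 [0.5027 0.0135] 40 0.00048 -5e-05
0.038 [0.5023 0.0127] 28 0.00058 0.00018
0.0385 [0.5025 0.0129] 69 0.00074 -4e-05
0.0385 [0.5026 0.0127] 40 0.00052 -0.00022
0.0385 [0.502  0.0117] 29 0.00097 -0.00016
2 [  14   21   68   59 3056] [np.float64(239.5193062827225), np.float64(230.71298265706807)]
1 [  18   21   58   58 2509] [np.float64(270.95917198086886), np.float64(254.47028198485452)]
1 [  18   23   70   56 3101] [np.float64(215.2477225088681), np.float64(262.9972387939374)]
1 [  14   21   69   60 3256] [np.float64(247.44191492628994), np.float64(287.2771038083538)]
[[ 0.5671  0.0213]
 [ 0.5119 -0.0503]
 [ 0.494   0.0768]
 [ 0.4384  0.0037]] [0.50285366 0.01286014] [0.50275864 0.01248245] [0.50294868 0.01323782]
[(np.int64(221), np.int64(261)), (np.int64(222), np.int64(260)), (np.int64(222), np.int64(261)), (np.int64(237), np.int64(239)), (np.int64(237), np.int64(240)), (np.int64(238), np.int64(239)), (np.int64(238), np.int64(240)), (np.int64(241), np.int64(276)), (np.int64(242), np.int64(276)), (np.int64(242), np.int64(277)), (np.int64(243), np.int64(276)), (np.int64(243), np.int64(277)), (np.int64(244), np.int64(276)), (np.int64(258), np.int64(254)), (np.int64(258), np.int64(255)), (np.int64(258), np.int64(256)), (np.int64(258), np.int64(257)), (np.int64(259), np.int64(255)), (np.int64(259), np.int64(256)), (np.int64(259), np.int64(257))]
```

Cap fits and the bolt-head centroids agree on (0.5027, 0.0133), so the remaining offset is about 1.8 mm along the same line. One more tap along the same path.

>>> apply_moves --commands "0.08 -0.9 0 0 -0.4;0 -0.9 0 0 -0.4;0 -0.9 0 0 -0.4;0 -0.9 0 0 -0.4;0 -0.9 0 0 -0.4;0 -0.9 0 0 -0.4;0 -0.9 0 0 -0.4;0 -0.6 0 0 -0.4"

```text
time_s: 9.27
tool_pos: [0.5042, 0.0159, 0.2015]
orientation: [[0.82, -0.572, 0.001], [-0.572, -0.82, 0.002], [-0.0, -0.002, -1.0]]
force: [0.1, -0.2, 0.2]
finger_gap: 0.06
```

```bash
python3 -c "
from h import *
togo(.504,.0125,.1235)"
```

```text
t 9.2667 pos [0.5042 0.0159 0.2015] xang -34.87 gap 0.06 F [ 0.12 -0.17  0.22] tips 0.025 units to go [0.061 0.1   2.598]
```

>>> apply_moves --commands "0.06 0.1 0 0 -0.4;0 0 0.4 0 -0.4;0 0 0.4 0 -0.4;0 0 0.4 0 -0.4;0 0 0.4 0 -0.4;0 0 0.4 0 -0.4;0 0 0.35 0 -0.4;0 0 0.2 0 -0.4"

```text
time_s: 9.93
tool_pos: [0.5019, 0.0089, 0.1236]
orientation: [[0.819, -0.574, -0.002], [-0.574, -0.819, 0.0], [-0.001, 0.001, -1.0]]
force: [-0.3, -0.7, 0.3]
finger_gap: 0.0596
```

```bash
python3 -c "
from h import *
togo(.4936,.0221,.1235);look(8,(.504,.0122),(.5035,.0137))"
```

```text
t 9.9333 pos [0.5019 0.0089 0.1236] xang -35.03 gap 0.0596 F [-0.33 -0.74  0.28] tips 0.025 units to go [-0.481 -0.202  0.004]
foot [0.504  0.0124] 55 0.00044 0.00022 foot-cap mm [ 0.54 -1.28]
```

>>> apply_moves --commands "-0.08 -0.1 0 0 -0.4;-0.08 0 0 0 -0.4;-0.08 0 0 0 -0.4;-0.06 0 0 0 -0.4;-0.05 0 0 0 -0.4;-0.03 0 0 0 -0.4;-0.03 0 0 0 -0.4;0 0 0 0 -0.4"

```text
time_s: 10.65
tool_pos: [0.4941, 0.018, 0.125]
orientation: [[0.818, -0.575, 0.0], [-0.575, -0.818, -0.0], [0.0, -0.0, -1.0]]
force: [0.5, -0.3, 0.2]
finger_gap: 0.0601
```

```bash
python3 -c "
from h import *
togo(.4936,.0221,.1235);look(9,(.504,.0122),(.5035,.0137))"
```

```text
t 10.65 pos [0.4941 0.018  0.125 ] xang -35.08 gap 0.0601 F [ 0.48 -0.26  0.17] tips 0.025 units to go [-0.091 -0.101  0.051]
foot [0.5036 0.0124] 62 0.00067 -7e-05 foot-cap mm [ 0.11 -1.29]
```

>>> apply_moves --commands "0 0 0.04 0 -0.4;-0.03 0 0 0 -0.4;-0.03 0 0 0 -0.4;-0.03 0 0 0 -0.4;0 0 0 0 -0.4;0 0 0 0 -0.4;0 0 0 0 -0.4;0 0 0 0 -0.4"

```text
time_s: 11.37
tool_pos: [0.492, 0.0196, 0.1237]
orientation: [[0.818, -0.575, -0.0], [-0.575, -0.818, 0.0], [-0.0, 0.0, -1.0]]
force: [1.4, -0.6, -0.7]
finger_gap: 0.06
```

```bash
python3 -c "
from h import *
togo(.4936,.0221,.1235);look(10,(.503,.013),(.5035,.0137))"
```

```text
t 11.3667 pos [0.492  0.0196 0.1237] xang -35.08 gap 0.06 F [ 1.35 -0.61 -0.66] tips 0.025 units to go [-0.004 -0.101  0.006]
foot [0.5019 0.0137] 62 0.00099 -0.00065 foot-cap mm [-1.55  0.01]
```

>>> apply_moves --commands "0.1 0 0 0 -0.4;0.2 0 0 0 -0.4;0 0 -0.3 0 -0.4;0 0 -0.6 0 -0.4;0 0 -0.7 0 -0.4;0 0 -0.7 0 -0.4;0 0 -0.4 0 -0.4;0 0.7 0 0 -0.4"

```text
time_s: 12.08
tool_pos: [0.4905, 0.0003, 0.2085]
orientation: [[0.82, -0.572, 0.007], [-0.572, -0.82, 0.002], [0.005, -0.006, -1.0]]
force: [0.8, 0.8, 1.1]
finger_gap: 0.0597
```

>>> apply_moves --commands "0 0.9 0 0 -0.4;0 0.9 0 0 -0.4;0 0.9 0 0 -0.4;0 0.9 0 0 -0.4;0 0.9 0 0 -0.4;0 0.9 0 0 -0.4;0 0.9 0 0 -0.4;0 0 0 0 -0.4"

```text
time_s: 12.75
tool_pos: [0.3757, -0.1613, 0.2051]
orientation: [[0.815, -0.579, -0.001], [-0.579, -0.815, -0.002], [-0.0, 0.002, -1.0]]
force: [-0.3, 0.7, -0.6]
finger_gap: 0.06
```

```bash
python3 - <<'E'
from h import *
togo(.504,.013,.123); i=both(11,(.5027,.0133)); crops("pics/c11.png",i)
E
```

```text
t 12.75 pos [ 0.3757 -0.1613  0.2051] xang -35.41 gap 0.06 F [-0.33  0.71 -0.63] tips 0.025 units to go [ 0.119 -7.219  2.723]
scene cap [0.5033 0.0135] 24 foot [0.5025 0.0127] 59 0.00068 -0.0001 foot-cap [-0.75 -0.73] vs first cap [-1.05 -1.67]
top cap [0.5027 0.0136] 40 foot [0.5028 0.0132] 90 0.0003 -1e-05 foot-cap [ 0.11 -0.38] vs first cap [ 0.24 -0.41]
```

View pics/c11.png

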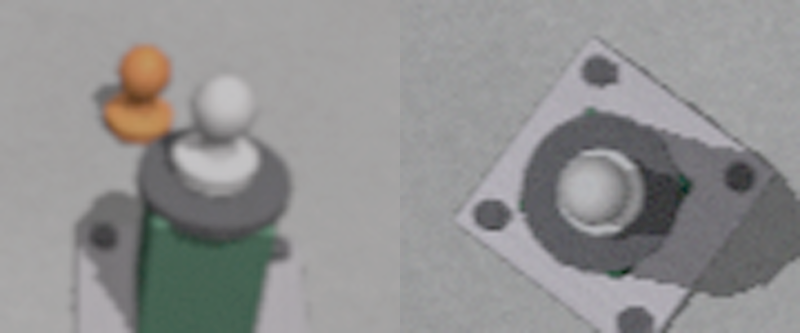

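The finial stands upright and centred. The offset is 0.4 mm in the top view and about 1 mm in the scene view, and the arm is clear.

```bash
python3 -c "
from workcell import ctrl
print(ctrl.job_done(), ctrl.sense()['time_s'])"
```

```text
the job is handed in; nothing more can be done
the job is handed in; nothing more can be done
```

The finial is centred on the post cap and standing upright. I handed the job in at about 13 s, with the arm lifted clear and touching nothing.

**How:** I straddled the finial with the jaws held about 60 mm apart, with one pad at the height of the foot flange. I moved it in two light passes, first about 10 mm and then about 2 mm. I never closed on it or lifted it, and the wrist force readings stayed under 2 N.

**Last checks:**

| View | Foot relative to cap centre, (x, y) in mm |
|---|---|
| Top | (0.1, −0.4) |
| Scene | (−0.8, −0.7) |

- **Cap centre:** separate circle fits and the flange bolt heads put it at the same point to within about 1 mm.
- **Disagreements:** the two views differ by about 1 mm, which is within the calibration. Measured against the scene view's first cap fit, the offset would be about 2 mm, but that fit was the noisier one. My attempt to use the flange plate's corners did not give reliable points, so I left it out.
- **Other objects:** I never took the gripper near the spare, tin, bar, wrench or look-alikes, but I did not re-measure their positions at the end.

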